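# Set the tube mixer's timer three clicks and start it

## Task

On the specimen lab's tube roller mixer, turn the timer knob (the one with the raised bar grip) clockwise by exactly three clicks from where it stands, let it rest in that click, and then press the start button fully down and let it come back up. Leave the plain round speed knob as it is set.

Things in the scene. Friction and masses are not known exactly. Their poses are not given: they have to be found in the camera images.
- timer (a joint): Timer knob's angle about its vertical axis, rad; 0 at the start (lower stop), growing clockwise seen from above. A click stop every 25 degrees (0.436 rad): three clicks are 75 degrees (1.309). Upper stop at six clicks. Between clicks it resists with up to 0.07 N m; let go, it snaps to the nearest click.
- timer_grip (a point): On the timer's axis, 37 mm above the panel, 7 mm below the top of its bar. Knob: round metal skirt 48 mm across, 8 mm tall, with a raised black bar 46 long, 14 wide, 30 mm above the skirt; on a fixed white disc 80 mm across, 6 mm tall, with a black tick per click. The point turns with the knob: x along the bar (end with the white line to -x), y across it, z up.
- start_top (a point): Centre of the top face of the start button: light grey, round, 30 mm across, in a low round white housing; no pointer, does not turn. It goes 8 mm straight down against a spring (5 N fully down) and returns when let go. The point moves with it; z up.
- speed_mark (a point): White dot on top of the speed knob, 15 mm off its axis, 32 mm above the panel; turns with it. The knob is black, round and fluted, 46 mm across, 26 mm tall, with no bar, on a plain white disc 80 mm across, 6 mm tall. Leave it as set.
- mixer: White box 300 (x) by 420 (y) mm, fixed; origin at the centre of its underside on the table, x away from the robot, z up. Its robot-side half is a flat grey panel, 90 mm above the table, with timer, speed knob and start button in a row along y, 125 mm apart, 90 mm to -x of the origin, in any order. Behind are rollers with tubes, up to 130 mm high.

How it is judged:
By the outcome, as a careful person would: the job done as asked, in the order asked, and still so for the second after the job is handed in, with the robot touching nothing.
It also fails if it takes over 45 s, if anything falls off the work surface, if the arm or the gripper's body presses on something with over 40 N, if the wrist force passes 120 N, or if a joint passes its speed limit or range.

## Robot

A 7-joint arm with a two-finger parallel gripper is mounted at the origin on the work surface. World frame = base frame: x ahead of the robot, y to its left, z up, the work surface at z = 0. Lengths are in m, angles in rad, forces in N, time in s.
With the tool pointing down it reaches from about 0.425 to 0.925 m from the base axis. Payload 6.8 kg.
Tool frame: the origin (TCP) lies between the finger pads; the fingertips stand 14 mm ahead of it and the grasp point (between the pads) lies 5 mm behind it; z points along the fingers, y is the line along which they close (so a half turn about z gives the same grasp; the last joint's range is limited). The gripper opens to 85 mm and grips with 20 to 120 N. Pads are 22 mm wide; open, the fingers measure 114 mm over their backs; the gripper's body (76 mm by 85 mm) begins 54 mm behind the grasp point. The pads swing forward as they close: fully open they stand 13 mm farther back than shut.
Start: joints at [-1.368, 0.477, 0.022, 1.555, -0.011, 1.109, -0.083], TCP at [0.206, 0.643, 0.212] pointing down, gripper open.
Joint ranges: [-2.96, 2.96], [-0.34, 2.1], [-1.41, 1.46], [0.24, 2.44], [-1.37, 4.51], [0.17, 1.92], [-2.96, 2.96]. Speed limits (rad/s): [2.39, 2.39, 3.14, 3.14, 3.14, 3.14, 3.14].

## Interface

Orientations are given as a rotation vector (axis times angle).
In Python, from bench import r, imaging gives the robot as it stands.
- The arm moves only by the tool apply_moves, never from a script. Its argument "moves" is a list of rows, each a list of 2 entries, a list of its own where there are three numbers: the shift along the tool's x, y, z in cm, then the turn about the tool's z in rad. In form: [[[tx, ty, tz], roll], ...]. A call has 1 to 10 rows; each row is the pose to reach, as a shift and turn from the pose commanded when the call began, along the tool's axes at that moment; what a row does not reach only later rows make up. A row lasts 1/12 s, in which the tool goes at most 41.7 mm and 7.16 degrees, less where a joint would pass 70% of its speed; a pose out of reach is approached as far as the arm can. A call with a gripper value outside its range is refused whole. "claw" is the opening, from 0 (shut) to 1 (fully open), set as the call begins (left out, the last holds). The fingers move at their own pace and stop on an object; "grip_force" is the grip in N (left out, the last holds). Time passes only in rows, so rows that repeat a pose let the fingers close. It gives the time, the measured TCP pose, the force and the opening at its end, in the units of the state.
- r.get_obs(): the state, without advancing time (a new reading comes with each control period).
- imaging.grab_frame(name): name is "scene" or "side" or "wrist"; returns a dict with "frame" (480x640x3 uint8, blue, green, red), "intrinsics" (3x3 intrinsics, pixels), "T" (4x4, takes a point from camera to world coordinates). Camera axes: x right, y up, looking along -z (the intrinsics and any distortion apply to the point x, -y, -z); pixel columns grow to the right and rows downward; lengths in m; the calibration is good to about 2 mm. A picture is of the moment at which its call begins. There is no depth.
- r.hand_in(): hands the job in, once; it reports no verdict.
The state is a dict: "clock": time; "joints": joint angles; "qvel": joint speeds; "tau": joint torques, N m; "tcp_pos": TCP position; "orientation": TCP orientation; "contact_force": force on the tool from outside, world axes, zero at the start; "moment": the same for the moment, N m; "grip_width": finger opening in m.
Only numpy, scipy, OpenCV 4.12 (cv2) and the standard library are available. Lean on these libraries where they do the work, as an engineer would, in place of code of your own. Each camera call takes 0.05 s, during which the arm holds its last target. There are 200 camera calls.

## Working session

There is one attempt and no reset: what is moved stays moved. The work goes in short steps, Python scripts to look and compute and a tool call to move; the robot and the scene stay as the last step left them, time stands still between calls to the robot, and variables do not carry over. Pictures are saved under pics/ and viewed, on a budget of 13 in all, crops included, one or two more only if the job needs it, and the job is handed in when it is done.

Besides the shell and the picture viewer there is one more tool, called after "Request:" by a JSON object that holds its "op" and its "data", one argument or row to a line. apply_moves: Moves the arm, as the interface text tells. Its arguments: {"type":"object","properties":{"moves":{"type":"array","items":{"type":"array"}},"claw":{"type":"number"},"grip_force":{"type":"number"}},"required":["moves"]}

```bash
mkdir -p pics; ls; python3 - <<'E'
from bench import r, imaging
import cv2,numpy as np
print(r.get_obs())
for n in ["scene","side"]:
    d=imaging.grab_frame(n); cv2.imwrite(f"pics/{n}0.png",d["frame"]); print(n,d["intrinsics"],d["T"], [k for k in d])
E
```

```text
pics
{'clock': 0.0, 'joints': array([-1.36810591,  0.47782435,  0.02231416,  1.55646744, -0.01152136,
        1.10926323, -0.08309019]), 'qvel': array([-0.00074474, -0.00035508, -0.00266924, -0.00121572, -0.00113687,
        0.00272182,  0.00027491]), 'tau': array([-5.16722284e-04, -5.96446073e+01,  1.60778783e+00, -2.81201559e+01,
        1.25035390e-02,  9.11889510e-03,  1.34228975e-07]), 'tcp_pos': array([0.20622591, 0.64206646, 0.21110222]), 'orientation': array([-4.86129295e-01, -3.10357119e+00,  2.86856292e-03]), 'contact_force': array([1.24483203, 0.4204016 , 0.33014596]), 'moment': array([-0.0416481 ,  0.01090268, -0.03418976]), 'grip_width': 0.08549531962851731}
scene [[446.05438344   0.         330.55917809]
 [  0.         446.05438344 243.60162515]
 [  0.           0.           1.        ]] [[-0.91525448 -0.32082936  0.24367553  0.7190087 ]
 [ 0.40277979 -0.74191837  0.53602758  0.36377385]
 [ 0.00881397  0.58874922  0.80826769  0.62077301]
 [ 0.          0.          0.          1.        ]] ['frame', 'intrinsics', 'T']
side [[516.13219578   0.         320.36949551]
 [  0.         516.13219578 241.27071556]
 [  0.           0.           1.        ]] [[-0.80711285  0.38005928 -0.45180061  0.2706066 ]
 [-0.59029585 -0.53365617  0.60560871  0.39931957]
 [-0.01093897  0.75549059  0.65506817  0.52839356]
 [ 0.          0.          0.          1.        ]] ['frame', 'intrinsics', 'T']
```

View pics/scene0.png

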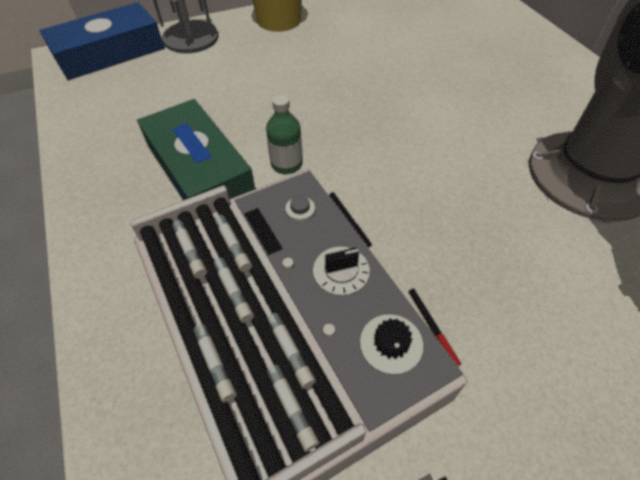

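View pics/side0.png

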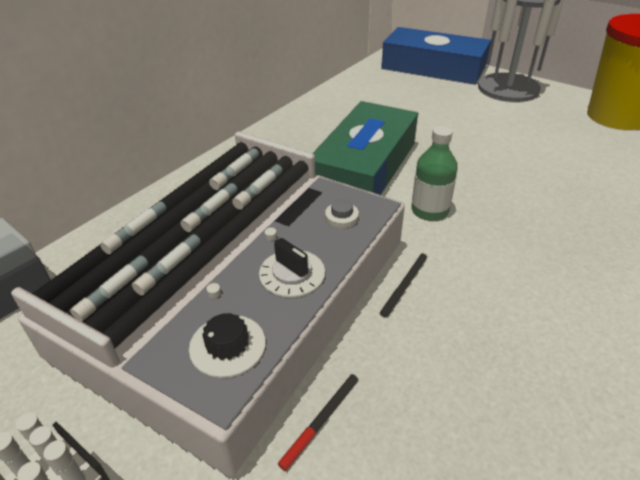

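Scene: timer with bar at about (341,268), speed knob (392,342), start button (300,207). Side: timer (292,272), speed (228,345), start (342,213). The start, timer and speed knob stand in that order. Next I fit the discs on their plane.

```bash
cat > h.py <<'E'
from bench import r, imaging
import cv2,numpy as np
from scipy.optimize import least_squares
def cast(d,uv,z):
    uv=np.atleast_2d(np.float64(uv)); K=d["intrinsics"]; T=d["T"]
    q=np.c_[(uv[:,0]-K[0,2])/K[0,0],-(uv[:,1]-K[1,2])/K[1,1],-np.ones(len(uv))]@T[:3,:3].T
    return T[:3,3]+q*((z-T[2,3])/q[:,2])[:,None]
def proj(d,p):
    p=np.atleast_2d(p); q=(p-d["T"][:3,3])@d["T"][:3,:3]; K=d["intrinsics"]
    return np.c_[K[0,2]-K[0,0]*q[:,0]/q[:,2], K[1,2]+K[1,1]*q[:,1]/q[:,2]]
def rectify(d,c,z,half=.06,px=400):
    # top-down view of plane z round c: columns = world x, rows = -world y
    w=np.array([[c[0]+sx*half,c[1]+sy*half,z] for sx,sy in [(-1,1),(1,1),(1,-1),(-1,-1)]])
    H=cv2.getPerspectiveTransform(np.float32(proj(d,w)),np.float32([[0,0],[px,0],[px,px],[0,px]]))
    return cv2.warpPerspective(d["frame"],H,(px,px),flags=cv2.INTER_CUBIC)
def disc(d,seed,z=.096,R=.04,it=4):
    c=cast(d,seed,z)[0,:2]; g=cv2.cvtColor(d["frame"],cv2.COLOR_BGR2GRAY).astype(float)
    a=np.linspace(0,2*np.pi,120,endpoint=False)
    for k in range(it):   # steepest bright-to-dark edge along rays near R
        rr=np.arange(R-.010,R+.010,.0005); P=c+rr[None,:,None]*np.c_[np.cos(a),np.sin(a)][:,None]
        uv=proj(d,np.concatenate([P.reshape(-1,2),np.full((P[...,0].size,1),z)],1)).astype(np.float32)
        v=cv2.remap(g.astype(np.float32),uv[:,0].reshape(120,-1),uv[:,1].reshape(120,-1),cv2.INTER_LINEAR)
        v=cv2.GaussianBlur(v,(9,1),0); dv=np.gradient(v,axis=1); i=dv.argmin(1)
        ok=dv.min(1)<np.median(dv.min(1))*.5; e=P[np.arange(120),i][ok]
        s=least_squares(lambda x:np.hypot(*(e-x[:2]).T)-x[2],[*c,R],loss="soft_l1",f_scale=.001); c=s.x[:2]
    return s.x, ok.sum()
E
python3 - <<'E'
from h import *
D={n:imaging.grab_frame(n) for n in["scene","side"]}
S={"scene":[(341,270),(392,344)],"side":[(292,272),(228,345)]}
B={"scene":(300,207),"side":(342,213)}
row=[]
for n,d in D.items():
    t=disc(d,S[n][0]);s=disc(d,S[n][1]); print(n,"timer",t,"speed",s,"dist",np.hypot(*(t[0]-s[0])[:2]),"start",2*t[0]-s[0], "btn ray z.11",cast(d,B[n],.11))
    row.append(np.hstack([cv2.resize(rectify(d,t[0],.134,.035),(400,400)),rectify(d,2*t[0][:2]-s[0][:2],.11,.035)]))
cv2.imwrite("pics/rect.png",cv2.resize(np.vstack(row),(600,600)))
E
```

```text
scene timer (array([0.56539508, 0.06219075, 0.03971368]), np.int64(117)) speed (array([0.55274751, 0.18640027, 0.03954254]), np.int64(120)) dist 0.12485177499225038 start [ 0.57804265 -0.06201877  0.03988482] btn ray z.11 [[ 0.57979301 -0.05562499  0.11      ]]
side timer (array([0.56440545, 0.06421542, 0.03964983]), np.int64(108)) speed (array([0.55191313, 0.18783277, 0.03961456]), np.int64(100)) dist 0.12424695641216962 start [ 0.57689777 -0.05940192  0.0396851 ] btn ray z.11 [[ 0.56953934 -0.05002553  0.11      ]]
```

View pics/rect.png

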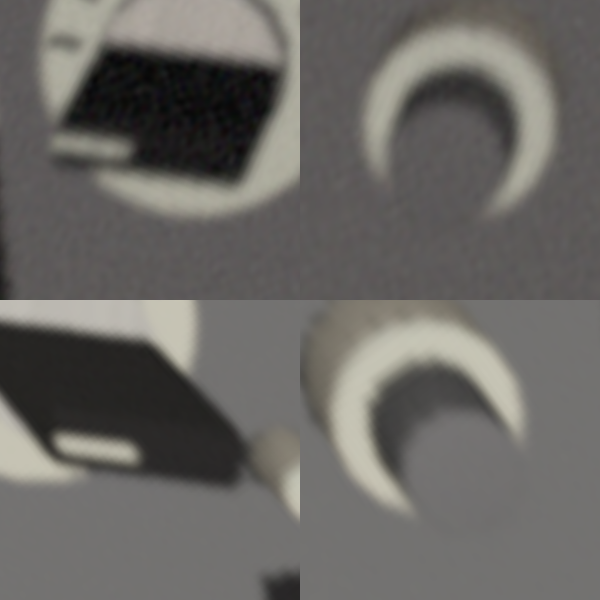

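The rectified crop shows the bar's bottom edge sloping about 8° in both views (y falls as x rises), with the white line at its -x end. The start top is roughly at z 0.1145. Now the relative move.

```bash
cat >> h.py <<'E'
from scipy.spatial.transform import Rotation as Ro
def rel(target,bar=None):
    o=r.get_obs(); R=Ro.from_rotvec(o["orientation"]).as_matrix()
    print("t",round(o["clock"],2),"tcp",o["tcp_pos"].round(4),"F",o["contact_force"].round(1),"M",o["moment"].round(2),"w",round(o["grip_width"],4),"j7",o["joints"][6].round(3),"toolx deg",np.degrees(np.arctan2(R[1,0],R[0,0])).round(2), "z",R[:,2].round(3))
    print("shift cm",(100*R.T@(np.array(target)-o["tcp_pos"])).round(2))
    if bar is not None:   # bar direction, deg ccw in world; roll is clockwise from above
        k=np.degrees(np.arctan2(R[1,0],R[0,0]))-bar; print("roll rad",np.radians((k+90)%180-90).round(3))
E
python3 -c "
from h import *
rel([.565,.063,.20],-8.1)"
```

```text
t 0.2 tcp [0.2063 0.6423 0.2115] F [-0.5 -0.5  0.2] M [-0.02  0.07 -0.02] w 0.0854 j7 -0.083 toolx deg 162.19 z [-0.    -0.001 -1.   ]
shift cm [-51.86 -44.19   1.2 ]
roll rad -0.169
```

Request:
{"op": "apply_moves", "data": {
  "moves": [
    [[-51.9, -44.2, 0], -0.17],
    [[-51.9, -44.2, 0], -0.17],
    [[-51.9, -44.2, 0], -0.17],
    [[-51.9, -44.2, 0], -0.17],
    [[-51.9, -44.2, 0], -0.17],
    [[-51.9, -44.2, 0], -0.17],
    [[-51.9, -44.2, 0], -0.17],
    [[-51.9, -44.2, 0], -0.17],
    [[-51.9, -44.2, 0], -0.17],
    [[-51.9, -44.2, 0], -0.17]
  ],
  "claw": 1,
  "grip_force": 40
}}

```text
clock: 1.03
tcp_pos: [0.4265, 0.2865, 0.2123]
orientation: [0.221, 3.134, 0.001]
contact_force: [1.1, 0.5, -0.4]
grip_width: 0.0853
```

```bash
python3 -c "
from h import *
rel([.565,.063,.20],-8.1)"
```

```text
t 1.03 tcp [0.4265 0.2865 0.2123] F [ 1.1  0.5 -0.4] M [0.05 0.03 0.01] w 0.0853 j7 0.751 toolx deg 171.94 z [ 0.  0. -1.]
shift cm [-16.85 -20.19   1.22]
roll rad 0.001
```

Request:
{"op": "apply_moves", "data": {
  "moves": [
    [[-16.9, -20.2, 0], 0],
    [[-16.9, -20.2, 0], 0],
    [[-16.9, -20.2, 0], 0],
    [[-16.9, -20.2, 0], 0],
    [[-16.9, -20.2, 0], 0],
    [[-16.9, -20.2, 0], 0],
    [[-16.9, -20.2, 0], 0],
    [[-16.9, -20.2, 0], 0],
    [[-16.9, -20.2, 0], 0],
    [[-16.9, -20.2, 0], 0]
  ]
}}

```text
clock: 1.87
tcp_pos: [0.5641, 0.0663, 0.2118]
orientation: [-0.218, -3.133, -0.001]
contact_force: [0.0, 1.2, -0.0]
grip_width: 0.0857
```

```bash
python3 -c "
from h import *
rel([.565,.063,.125],-8.1)
d=imaging.grab_frame('wrist'); print(d['T'].round(3)); cv2.imwrite('pics/w1.png',d['frame'])
print(proj(d,[[.565,.063,.134],[.5775,-.0607,.1145]]))"
```

```text
t 1.87 tcp [0.5641 0.0663 0.2118] F [ 0.   1.2 -0. ] M [ 0.01 -0.   -0.01] w 0.0857 j7 1.301 toolx deg 172.03 z [-0.001  0.001 -1.   ]
shift cm [-0.15 -0.32  8.68]
roll rad 0.002
[[ 0.139 -0.943 -0.302  0.488]
 [ 0.99   0.132  0.042  0.077]
 [ 0.    -0.305  0.953  0.375]
 [ 0.     0.     0.     1.   ]]
[[312.60272086 241.66793908]
 [146.73648111 271.99627921]]
```

View pics/w1.png

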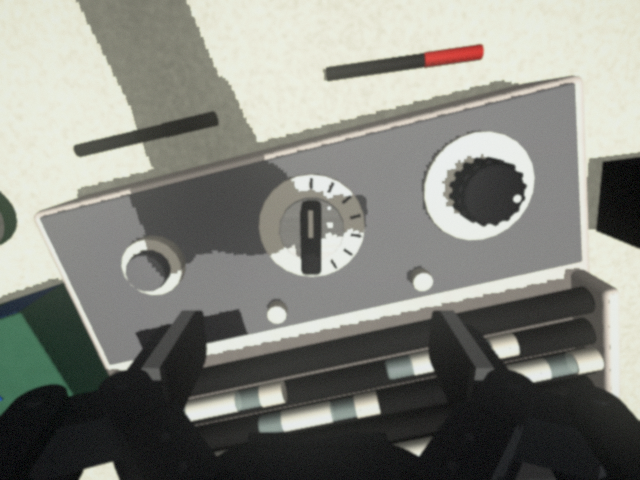

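Wrist view: the bar runs vertically in the image from (311,201) to (311,272), so the tool is aligned with it. The white line is on the robot side and the start button is at (148,271); all agree with the prediction. Descending.

Request:
{"op": "apply_moves", "data": {
  "moves": [
    [[0, 0, 3], 0],
    [[0, 0, 6], 0],
    [[0, 0, 6], 0],
    [[0, 0, 6], 0]
  ]
}}

```text
clock: 2.25
tcp_pos: [0.5631, 0.066, 0.1513]
orientation: [-0.217, -3.13, 0.001]
contact_force: [0.8, -0.3, 0.5]
grip_width: 0.0854
```

```bash
python3 -c "
from h import *
rel([.565,.063,.124],-8.1)"
```

```text
t 2.25 tcp [0.5631 0.066  0.1513] F [ 0.8 -0.3  0.5] M [-0.04 -0.03  0.  ] w 0.0854 j7 1.323 toolx deg 172.07 z [-0.004 -0.    -1.   ]
shift cm [-0.24 -0.27  2.72]
roll rad 0.003
```

Request:
{"op": "apply_moves", "data": {
  "moves": [
    [[-0.2, -0.3, 1.4], 0],
    [[-0.2, -0.3, 2.7], 0],
    [[-0.2, -0.3, 2.7], 0],
    [[-0.2, -0.3, 2.7], 0]
  ]
}}

```text
clock: 2.58
tcp_pos: [0.5669, 0.0622, 0.1265]
orientation: [0.22, 3.133, 0.001]
contact_force: [-0.2, 0.3, 0.4]
grip_width: 0.0855
```

```bash
python3 -c "
from h import *
rel([.565,.063,.124],-8.1)
d=imaging.grab_frame('side'); p=proj(d,[[.565,.063,.12]])[0].astype(int); cv2.imwrite('pics/s2.png',cv2.resize(d['frame'][p[1]-120:p[1]+120,p[0]-160:p[0]+160],None,fx=2,fy=2))"
```

```text
t 2.58 tcp [0.5669 0.0622 0.1265] F [-0.2  0.3  0.4] M [-0.03  0.03  0.06] w 0.0855 j7 1.341 toolx deg 171.98 z [ 0.001  0.    -1.   ]
shift cm [0.2  0.06 0.25]
roll rad 0.001
```

View pics/s2.png

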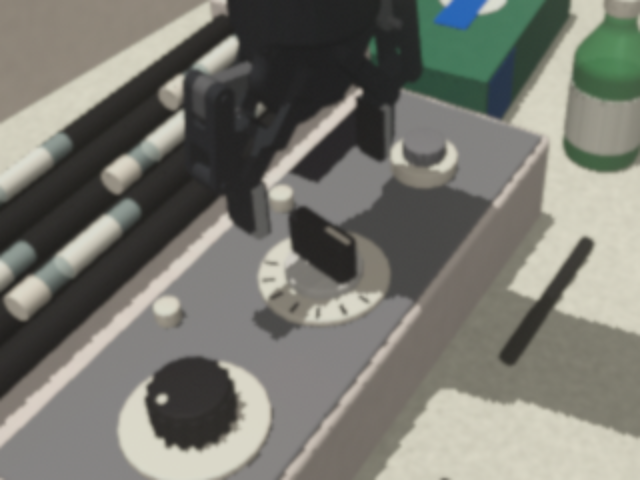

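Side view: the fingers appear at crop (250,210) and (378,140), and the bar top at (323,235). That seems high, so I'll check against the projected tips.

```bash
python3 -c "
from h import *
o=r.get_obs(); R=Ro.from_rotvec(o['orientation']).as_matrix(); t=o['tcp_pos']
P=np.array([t+R@[0,s*.0427,h] for s in(-1,1) for h in(.001,-.02)]+[t+[0,0,.0075]])
for n in ['side','scene']:
    d=imaging.grab_frame(n); p=proj(d,[[.565,.063,.12]])[0].astype(int); q=proj(d,P)
    print(n,q.round(), 2*(q-p+[160,120]).round())
im=d['frame'].copy(); 
for u in q: cv2.circle(im,tuple(int(v) for v in u),2,(0,0,255),-1)
cv2.imwrite('pics/sc2.png',cv2.resize(im[p[1]-120:p[1]+120,p[0]-160:p[0]+160],None,fx=2,fy=2))
"
```

```text
side [[315. 234.]
 [315. 220.]
 [262. 270.]
 [260. 256.]
 [289. 246.]] [[370. 198.]
 [370. 170.]
 [264. 270.]
 [260. 242.]
 [318. 222.]]
scene [[332. 233.]
 [332. 224.]
 [350. 284.]
 [350. 275.]
 [340. 254.]] [[302. 186.]
 [302. 168.]
 [338. 288.]
 [338. 270.]
 [318. 228.]]
```

View pics/sc2.png

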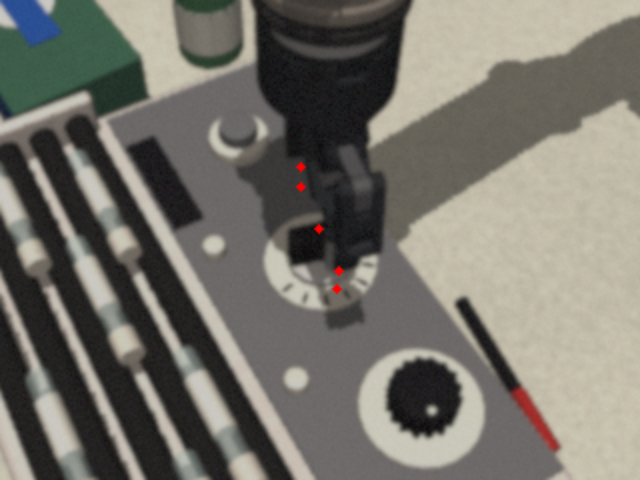

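```bash
python3 -c "
from h import *
d=imaging.grab_frame('wrist'); o=r.get_obs(); R=Ro.from_rotvec(o['orientation']).as_matrix(); t=o['tcp_pos']; print(d['intrinsics'][0], t)
for h in (.014,.001,-.01,-.02,-.03):
    print(h, proj(d,[t+R@[x,s*.0427,h] for s in(-1,1) for x in (-.011,.011)]).round().tolist())
cv2.imwrite('pics/w2.png',d['frame'])
"
```

```text
[386.49850347   0.         317.20984672] [0.56718087 0.06188942 0.12649895]
0.014 [[233.0, 299.0], [230.0, 258.0], [402.0, 299.0], [405.0, 258.0]]
0.001 [[227.0, 311.0], [224.0, 268.0], [407.0, 311.0], [411.0, 268.0]]
-0.01 [[222.0, 323.0], [218.0, 277.0], [413.0, 323.0], [417.0, 277.0]]
-0.02 [[216.0, 335.0], [212.0, 287.0], [418.0, 335.0], [423.0, 287.0]]
-0.03 [[210.0, 349.0], [205.0, 298.0], [425.0, 349.0], [430.0, 298.0]]
```

View pics/w2.png

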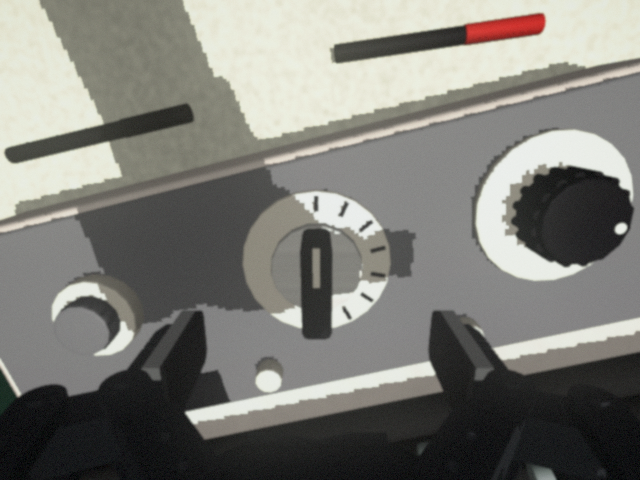

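The wrist view puts the open fingertips at about (205,312) and (432,312). That is roughly 25–30 mm further back along the tool than the spec implies. Closing here is safe in either case, and the opening reading will show which is right.

Request:
{"op": "apply_moves", "data": {
  "moves": [
    [[0.2, 0.1, 0.2], 0],
    [[0.2, 0.1, 0.2], 0],
    [[0.2, 0.1, 0.2], 0],
    [[0.2, 0.1, 0.2], 0],
    [[0.2, 0.1, 0.2], 0],
    [[0.2, 0.1, 0.2], 0],
    [[0.2, 0.1, 0.2], 0],
    [[0.2, 0.1, 0.2], 0]
  ],
  "claw": 0,
  "grip_force": 30
}}

```text
clock: 3.45
tcp_pos: [0.5646, 0.0627, 0.1231]
orientation: [-0.221, -3.134, -0.0]
contact_force: [-0.6, 0.3, -0.1]
grip_width: -0.0002
```

```bash
python3 -c "
from h import *
rel([.565,.063,.124],-8.1)
d=imaging.grab_frame('side'); p=proj(d,[[.565,.063,.12]])[0].astype(int); a=cv2.resize(d['frame'][p[1]-80:p[1]+80,p[0]-66:p[0]+66],None,fx=3,fy=3)
d=imaging.grab_frame('wrist'); b=d['frame'][100:400,120:520]
cv2.imwrite('pics/c3.png',np.hstack([a[:480,:396],cv2.copyMakeBorder(b,0,180,0,0,cv2.BORDER_CONSTANT)]))"
```

```text
t 3.45 tcp [0.5646 0.0627 0.1231] F [-0.6  0.3 -0.1] M [ 0.01  0.01 -0.02] w -0.0002 j7 1.339 toolx deg 171.93 z [-0.  0. -1.]
shift cm [-0.04  0.04 -0.09]
roll rad 0.0
```

View pics/c3.png

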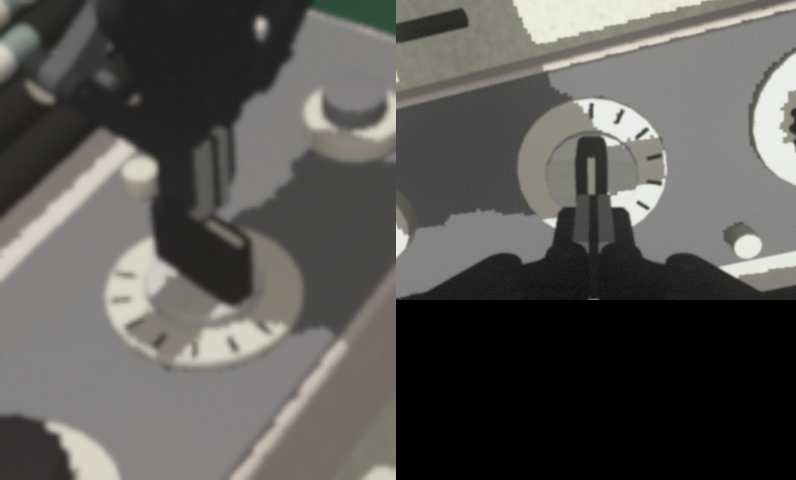

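```bash
python3 -c "
from h import *
s=imaging.grab_frame('side'); w=imaging.grab_frame('wrist'); o=r.get_obs(); R=Ro.from_rotvec(o['orientation']).as_matrix(); t=o['tcp_pos']
p=proj(s,[[.565,.063,.12]])[0].astype(int); us=p+[5,-9]; uw=[316,295]
f=lambda x:np.r_[proj(s,x)[0]-us,proj(w,x)[0]-uw]
q=least_squares(f,t); print(q.x,q.fun,'tool',1000*R.T@(q.x-t))
print('bar ends pred', proj(w,[[.565-.0228,.063+.0033,.134],[.565+.0228,.063-.0033,.134]]))
"
```

```text
[0.55848051 0.06291063 0.1392209 ] [-0.50055026 -0.27532463 -0.0844346  -0.18964653] tool [  5.99573888  -0.69289159 -16.13297015]
bar ends pred [[318.48228703 253.16612409]
 [318.08620312 348.72107605]]
```

Shut width is 0 with no force and the tips sit just above the bar (triangulated z about 0.139), so the fingers are about 27 mm shorter than stated. I'll open, refine the knob axis in the wrist view, and then go lower.

Request:
{"op": "apply_moves", "data": {
  "moves": [
    [[0, 0, -0.5], 0],
    [[0, 0, -0.5], 0],
    [[0, 0, -0.5], 0],
    [[0, 0, -0.5], 0],
    [[0, 0, -0.5], 0],
    [[0, 0, -0.5], 0],
    [[0, 0, -0.5], 0]
  ],
  "claw": 1
}}

```text
clock: 4.23
tcp_pos: [0.5645, 0.0627, 0.128]
orientation: [-0.221, -3.134, 0.0]
contact_force: [-0.5, 0.2, 0.2]
grip_width: 0.0831
```

```bash
python3 -c "
from h import *
w=imaging.grab_frame('wrist')
print(disc(w,(316,262)),disc(w,proj(w,[[.552,.187,.096]])[0]))
rel([.565,.063,.101],-8.1)"
```

```text
(array([0.56597129, 0.06157047, 0.03962312]), np.int64(110)) (array([0.55324566, 0.18727847, 0.04020044]), np.int64(108))
t 4.28 tcp [0.5645 0.0627 0.128 ] F [ 0.7 -1.1  0.3] M [-0.03 -0.   -0.01] w 0.0852 j7 1.337 toolx deg 171.93 z [-0.  0. -1.]
shift cm [-0.05  0.03  2.7 ]
roll rad 0.001
```

Request:
{"op": "apply_moves", "data": {
  "moves": [
    [[-0.1, 0, 1.0], 0],
    [[-0.1, 0, 2.0], 0],
    [[-0.1, 0, 2.6], 0],
    [[-0.1, 0, 2.6], 0],
    [[-0.1, 0, 2.6], 0]
  ]
}}

```text
clock: 4.7
tcp_pos: [0.5649, 0.0625, 0.1012]
orientation: [-0.221, -3.132, 0.001]
contact_force: [0.9, 0.1, -0.2]
grip_width: 0.0854
```

Request:
{"op": "apply_moves", "data": {
  "moves": [
    [[0, 0, 0], 0],
    [[0, 0, 0], 0],
    [[0, 0, 0], 0],
    [[0, 0, 0], 0],
    [[0, 0, 0], 0],
    [[0, 0, 0], 0],
    [[0, 0, 0], 0],
    [[0, 0, 0], 0]
  ],
  "claw": 0,
  "grip_force": 40
}}

```text
clock: 5.37
tcp_pos: [0.5655, 0.0619, 0.1025]
orientation: [0.222, 3.134, -0.001]
contact_force: [-1.7, -2.1, 5.5]
grip_width: 0.0131
```

```bash
python3 -c "
from h import *
rel([.5655,.0625,.102],-8.1)
d=imaging.grab_frame('side'); p=proj(d,[[.565,.063,.12]])[0].astype(int); a=cv2.resize(d['frame'][p[1]-80:p[1]+80,p[0]-66:p[0]+66],None,fx=3,fy=3)
d=imaging.grab_frame('wrist'); b=d['frame'][100:400,120:520]
cv2.imwrite('pics/c4.png',np.hstack([a[:480,:396],cv2.copyMakeBorder(b,0,180,0,0,cv2.BORDER_CONSTANT)]))"
```

```text
t 5.37 tcp [0.5655 0.0619 0.1025] F [-1.7 -2.1  5.5] M [-0.5   0.38 -0.02] w 0.0131 j7 1.349 toolx deg 171.9 z [ 0. -0. -1.]
shift cm [0.01 0.06 0.05]
roll rad -0.0
```

View pics/c4.png

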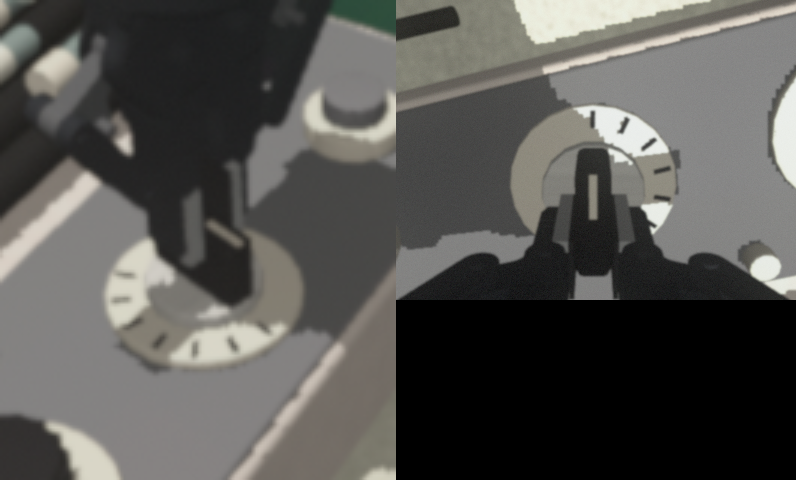

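Gripped at 13 mm across the bar. The ticks run clockwise from the white line. Turning +75°.

Request:
{"op": "apply_moves", "data": {
  "moves": [
    [[0, 0, 0], 0.1],
    [[0, 0, 0], 0.2],
    [[0, 0, 0], 0.3],
    [[0, 0, 0], 0.4],
    [[0, 0, 0], 0.4]
  ]
}}

```text
clock: 5.88
tcp_pos: [0.5655, 0.0617, 0.1025]
orientation: [0.848, 3.025, -0.001]
contact_force: [-3.1, -3.5, 5.3]
grip_width: 0.0128
```

```bash
python3 -c "
from h import *
rel([.5655,.0625,.102],-83.1)"
```

```text
t 5.88 tcp [0.5655 0.0617 0.1025] F [-3.1 -3.5  5.3] M [-0.62  0.46  0.  ] w 0.0128 j7 1.002 toolx deg 148.67 z [-0.    -0.001 -1.   ]
shift cm [0.04 0.07 0.05]
roll rad 0.903
```

Request:
{"op": "apply_moves", "data": {
  "moves": [
    [[0, 0, 0], 0.1],
    [[0, 0, 0], 0.2],
    [[0, 0, 0], 0.3],
    [[0, 0, 0], 0.4],
    [[0, 0, 0], 0.5],
    [[0, 0, 0], 0.6],
    [[0, 0, 0], 0.7],
    [[0, 0, 0], 0.8],
    [[0, 0, 0], 0.91],
    [[0, 0, 0], 0.91]
  ]
}}

```text
clock: 6.72
tcp_pos: [0.5653, 0.0615, 0.1025]
orientation: [2.091, 2.344, -0.002]
contact_force: [-2.3, -3.2, 7.0]
grip_width: 0.0131
```

```bash
python3 -c "
from h import *
rel([.5655,.0625,.102],-83.1)
d=imaging.grab_frame('wrist'); cv2.imwrite('pics/w5.png',d['frame'])"
```

```text
t 6.72 tcp [0.5653 0.0615 0.1025] F [-2.3 -3.2  7. ] M [-0.77  0.66  0.07] w 0.0131 j7 0.237 toolx deg 96.51 z [-0.    -0.001 -1.   ]
shift cm [0.09 0.03 0.05]
roll rad -0.007
```

View pics/w5.png

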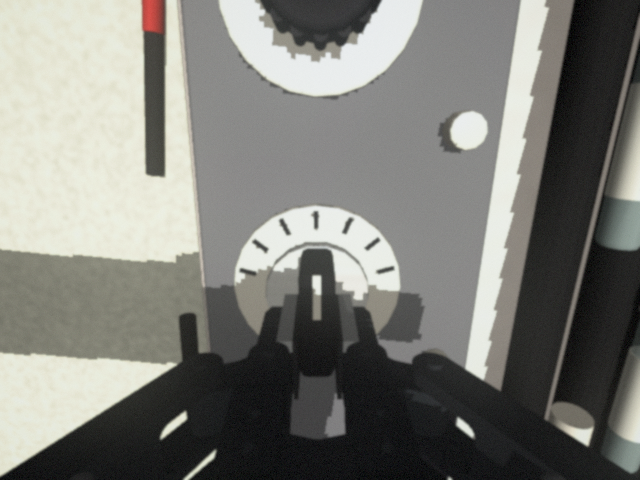

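The white line points at the 4th of 7 ticks (316,220): three clicks. Releasing and lifting.

Request:
{"op": "apply_moves", "data": {
  "moves": [
    [[0, 0, 0], 0],
    [[0, 0, 0], 0],
    [[0, 0, 0], 0],
    [[0, 0, 0], 0],
    [[0, 0, 0], 0],
    [[0, 0, -2], 0],
    [[0, 0, -5], 0],
    [[0, 0, -8], 0],
    [[0, 0, -8], 0],
    [[0, 0, -8], 0]
  ],
  "claw": 1
}}

```text
clock: 7.6
tcp_pos: [0.5668, 0.0629, 0.1837]
orientation: [2.083, 2.35, 0.006]
contact_force: [0.6, -0.1, -1.3]
grip_width: 0.0854
```

```bash
cat > chk.py <<'E'
from h import *
import sys
# bar heading seen in a rectified top-down wrist view: white line angle about the axis
d=imaging.grab_frame('wrist'); c=np.array([.5655,.0622]); im=rectify(d,c,.134,.03,300)
g=cv2.cvtColor(im,cv2.COLOR_BGR2GRAY); m=(g<60).astype(np.uint8)
m=cv2.morphologyEx(m,cv2.MORPH_CLOSE,np.ones((25,25))); cs,_=cv2.findContours(m,cv2.RETR_EXTERNAL,cv2.CHAIN_APPROX_NONE)
for k in sorted(cs,key=cv2.contourArea)[-2:]: print("bar rect (100px=20mm)",cv2.minAreaRect(k))
print("start px",proj(d,[.5775,-.0607,.1145])[0].round())
cv2.imwrite(sys.argv[1],np.hstack([d['frame'][:,:480],cv2.resize(im,(300,480))]))
E
python3 chk.py pics/k6.png; python3 -c "
from h import *
rel([.5775,-.0607,.18])"
```

```text
bar rect (100px=20mm) ((156.98275756835938, 197.68121337890625), (132.43707275390625, 61.83146667480469), 83.54118347167969)
start px [310. 406.]
t 7.65 tcp [0.5656 0.0629 0.1822] F [ 0.1  0.3 -0.6] M [ 0.    0.02 -0.02] w 0.0851 j7 0.172 toolx deg 96.9 z [ 0.001  0.001 -1.   ]
shift cm [-12.42  -0.3    0.21]
```

View pics/k6.png

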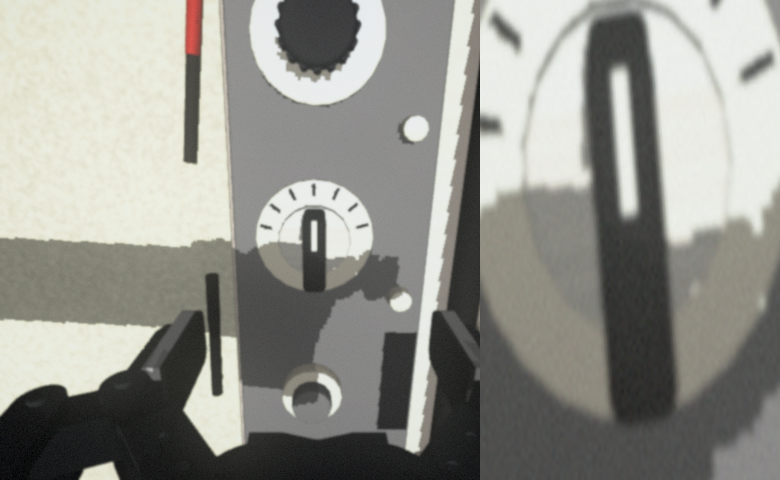

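The timer rests on the centre tick, (314,189) in the wrist image, and the speed knob is unchanged. The start button is at (311,402), as predicted. Shutting the gripper and moving over it.

Request:
{"op": "apply_moves", "data": {
  "moves": [
    [[-4, -0.1, 0], 0],
    [[-8, -0.2, 0], 0],
    [[-12.4, -0.3, 0], 0],
    [[-12.4, -0.3, 0], 0],
    [[-12.4, -0.3, 2], 0],
    [[-12.4, -0.3, 4], 0],
    [[-12.4, -0.3, 5], 0],
    [[-12.4, -0.3, 5], 0],
    [[-12.4, -0.3, 5], 0],
    [[-12.4, -0.3, 5], 0]
  ],
  "claw": 0
}}

```text
clock: 8.48
tcp_pos: [0.5777, -0.0608, 0.1326]
orientation: [2.084, 2.351, 0.0]
contact_force: [0.6, 0.0, -0.4]
grip_width: -0.0
```

```bash
python3 -c "
from h import *
rel([.5775,-.0607,.1])
d=imaging.grab_frame('side'); p=proj(d,[[.5775,-.0607,.1145]])[0].astype(int); print(p); a=cv2.resize(d['frame'][p[1]-80:p[1]+80,p[0]-66:p[0]+66],None,fx=3,fy=3)
e=imaging.grab_frame('scene'); p=proj(e,[[.5775,-.0607,.1145]])[0].astype(int); b=cv2.resize(e['frame'][p[1]-80:p[1]+80,p[0]-66:p[0]+66],None,fx=3,fy=3)
cv2.imwrite('pics/c7.png',np.hstack([a,b]))"
```

```text
t 8.48 tcp [ 0.5777 -0.0608  0.1326] F [ 0.6  0.  -0.4] M [-0.01  0.01  0.03] w -0.0 j7 0.448 toolx deg 96.89 z [ 0. -0. -1.]
shift cm [ 0.01 -0.02  3.26]
[341 204]
```

View pics/c7.png

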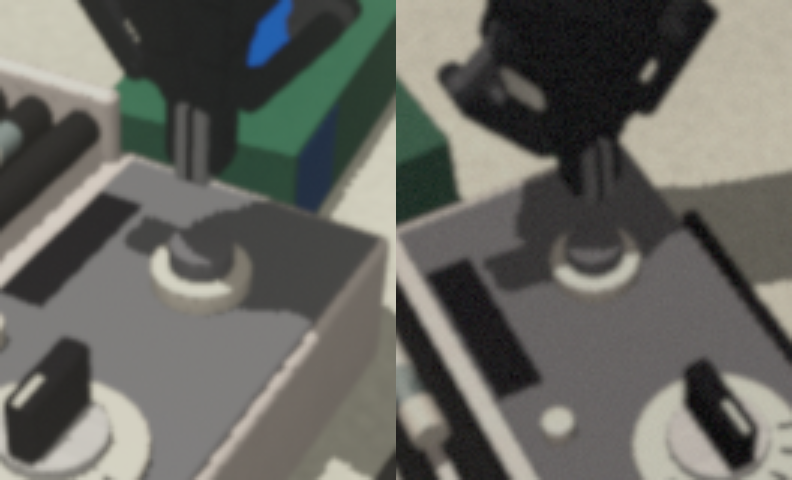

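Both views show the shut tips centred over the button with a gap of about 35–40 mm. Descending in steps and watching the force.

Request:
{"op": "apply_moves", "data": {
  "moves": [
    [[0, 0, 1.5], 0],
    [[0, 0, 2.7], 0],
    [[0, 0, 3.0], 0],
    [[0, 0, 3.3], 0],
    [[0, 0, 3.3], 0],
    [[0, 0, 3.3], 0]
  ]
}}

```text
clock: 9.08
tcp_pos: [0.5775, -0.061, 0.0993]
orientation: [2.084, 2.35, 0.0]
contact_force: [0.7, -0.3, 0.8]
grip_width: -0.0001
```

Request:
{"op": "apply_moves", "data": {
  "moves": [
    [[0, 0, 0.2], 0],
    [[0, 0, 0.4], 0],
    [[0, 0, 0.4], 0],
    [[0, 0, 0.4], 0]
  ]
}}

```text
clock: 9.42
tcp_pos: [0.5774, -0.0609, 0.0951]
orientation: [-2.084, -2.351, -0.0]
contact_force: [-0.2, -1.2, 0.0]
grip_width: -0.0
```

Request:
{"op": "apply_moves", "data": {
  "moves": [
    [[0, 0, 0.2], 0],
    [[0, 0, 0.4], 0],
    [[0, 0, 0.4], 0],
    [[0, 0, 0.4], 0]
  ]
}}

```text
clock: 9.75
tcp_pos: [0.5776, -0.0609, 0.0912]
orientation: [2.084, 2.35, 0.0]
contact_force: [-1.0, -0.2, 2.6]
grip_width: 0.0002
```

Request:
{"op": "apply_moves", "data": {
  "moves": [
    [[0, 0, 0.2], 0],
    [[0, 0, 0.3], 0],
    [[0, 0, 0.3], 0],
    [[0, 0, 0.3], 0]
  ]
}}

```text
clock: 10.08
tcp_pos: [0.5776, -0.0609, 0.0882]
orientation: [2.084, 2.35, 0.0]
contact_force: [-0.4, -0.0, 3.8]
grip_width: -0.0001
```

Request:
{"op": "apply_moves", "data": {
  "moves": [
    [[0, 0, 0.2], 0],
    [[0, 0, 0.3], 0],
    [[0, 0, 0.3], 0],
    [[0, 0, 0.3], 0]
  ]
}}

```text
clock: 10.42
tcp_pos: [0.5777, -0.0609, 0.0867]
orientation: [-2.084, -2.35, -0.002]
contact_force: [-5.7, 1.8, 18.9]
grip_width: 0.0
```

Request:
{"op": "apply_moves", "data": {
  "moves": [
    [[0, 0, 0.1], 0],
    [[0, 0, 0.2], 0],
    [[0, 0, 0.2], 0],
    [[0, 0, 0.2], 0]
  ]
}}

```text
clock: 10.75
tcp_pos: [0.5778, -0.0609, 0.0864]
orientation: [-2.084, -2.349, -0.004]
contact_force: [-11.3, 3.3, 35.1]
grip_width: 0.0004
```

The force jumped from 4 N to 19 N and then 35 N with z stopped at 0.0865, about 8 mm below first contact. The button is fully down. Lifting clear.

Request:
{"op": "apply_moves", "data": {
  "moves": [
    [[0, 0, -1], 0],
    [[0, 0, -3], 0],
    [[0, 0, -6], 0],
    [[0, 0, -10], 0],
    [[0, 0, -13], 0],
    [[0, 0, -13], 0],
    [[0, 0, -13], 0],
    [[0, 0, -13], 0],
    [[0, 0, -13], 0],
    [[0, 0, -13], 0]
  ]
}}

```text
clock: 11.58
tcp_pos: [0.5763, -0.0607, 0.2115]
orientation: [-2.083, -2.349, 0.003]
contact_force: [0.5, 0.4, -0.6]
grip_width: -0.0
```

```bash
python3 -c "
from h import *
rel([.5775,-.0607,.2])
d=imaging.grab_frame('side'); p=proj(d,[[.565,.063,.1145]])[0].astype(int); a=cv2.resize(d['frame'][p[1]-110:p[1]+110,p[0]-130:p[0]+130],None,fx=3,fy=2.7)
cv2.imwrite('pics/c8.png',a)"
```

```text
t 11.58 tcp [ 0.5763 -0.0607  0.2115] F [ 0.5  0.4 -0.6] M [ 0.   -0.06 -0.  ] w -0.0 j7 0.383 toolx deg 96.88 z [-0.003 -0.    -1.   ]
shift cm [-0.02  0.12  1.15]
```

View pics/c8.png

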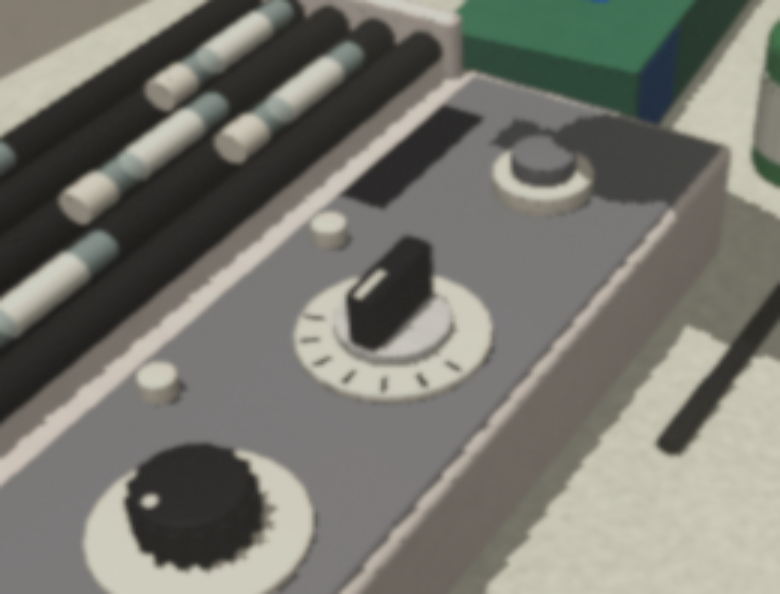

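The button is back up at (543,155), the timer bar is at the middle tick, the speed dot at (150,500) is unchanged, and the robot is clear. Handing in.

```bash
python3 -c "
from bench import r
print(r.hand_in())"
```

```text
the job is handed in; nothing more can be done
None
```

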